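Hang the rinsed cups up to drain at the mushroom sorting table

TASK

Hang the two rinsed cups, green and blue, mouth-down on the two free slanted pegs of the draining rack, one on each, pushed all the way down until the closed end rests on the peg's tip. Put them on gently rather than dropping them, and leave the red cup and everything else on the table where it is.

Things in the scene. Friction and masses are not known exactly. Their poses are not given: they have to be found in the camera images.
- cup_a_mid (a point): Centre (half-way up, on the axis) of the green rinsed cup: a straight, slightly tapered green plastic tumbler, standing mouth-down on the 4 mm thick black mat at the start. 105 mm long, outer diameter 68 mm at the mouth and 60 mm at the closed end, walls 4 mm, closed end 5 mm thick, 60-130 g, no handle. z points from the mouth to the closed end (up at the start)
- cup_a_in (a point): Same cup: centre of the inside face of its closed end, 47.5 mm from the cup's centre towards the closed end and 100 mm from the plane of the mouth; same axes
- cup_a: Same cup: its origin is the centre of its mouth; same axes
- cup_b_mid (a point): Centre (half-way up, on the axis) of the blue rinsed cup: a straight, slightly tapered blue plastic tumbler, standing mouth-down on the 4 mm thick black mat at the start. 105 mm long, outer diameter 68 mm at the mouth and 60 mm at the closed end, walls 4 mm, closed end 5 mm thick, 60-130 g, no handle. z points from the mouth to the closed end (up at the start)
- cup_b_in (a point): Same cup: centre of the inside face of its closed end, 47.5 mm from the cup's centre towards the closed end and 100 mm from the plane of the mouth; same axes
- cup_b: Same cup: its origin is the centre of its mouth; same axes
- peg_a: Free yellow plastic draining peg, 120 mm long, 36 mm thick at the root, tapering to 24 mm near its blunt tip, leaning 30 degrees from vertical towards the rack's front. Origin at the root on its axis, 66 mm above the table; z runs from root to tip, y is level along the row of pegs, x points up and to the back (a hung cup's weight pulls it to -x, till its wall lies on the peg)
- peg_a_tip (a point): Centre of that peg's blunt tip, 120 mm from the root along the axis; a seated cup's closed end rests on it from inside; axes as the peg's
- peg_b: Free yellow plastic draining peg, 120 mm long, 36 mm thick at the root, tapering to 24 mm near its blunt tip, leaning 30 degrees from vertical towards the rack's front. Origin at the root on its axis, 66 mm above the table; z runs from root to tip, y is level along the row of pegs, x points up and to the back (a hung cup's weight pulls it to -x, till its wall lies on the peg)
- peg_b_tip (a point): Centre of that peg's blunt tip, 120 mm from the root along the axis; a seated cup's closed end rests on it from inside; axes as the peg's
- peg_c: The frame of the third peg of the row, the same as the others, which is already taken by the red cup
- cup_c_mid (a point): Centre of the red cup, like the other two, which already hangs mouth-down on the third peg; leave it there
- water: Bystander to leave alone: clear water bottle with a green cap, 200 mm tall. Origin at the underside
- mug: Bystander to leave alone: white mug, 85 mm tall. Origin at the underside
- knife: Bystander to leave alone: red-handled trimming knife lying flat. Origin at the underside
- mushroom_1: Bystander to leave alone: loose brown mushroom, 66 mm across. Origin at the underside
- mushroom_2: Bystander to leave alone: loose brown mushroom lying cap down, 70 mm across. Origin at the underside
- mushroom_3: Bystander to leave alone: loose brown mushroom lying cap down, 64 mm across. Origin at the underside
- rack: White plastic drip tray 160 x 380 mm, 22 mm high, fixed, carrying the row of three pegs (120 mm apart, which is which varies) and a low steel rail behind them (50 mm high). Origin at the centre of its underside, y along the row, -x is its front; the peg roots lie 30 mm behind its centre

How it is judged:
At the end, for the whole second after the job is handed in: The green and the blue cup hang at rest on the two free pegs, one on each: the inside of the closed end within 22 mm of the centre of the peg's tip and no more than 10 mm off it along the peg, the cup's axis within 14 degrees (0.25 rad) of the peg's ((((distance between cup_a_in and peg_a_tip below 0.022 m and z of cup_a_in in the frame of peg_a below 0.13 m and angle between the z axis of cup_a_in and the z axis of peg_a, either way round below 0.25 rad and linear speed of cup_a below 0.03 m/s) and (distance between cup_b_in and peg_b_tip below 0.022 m and z of cup_b_in in the frame of peg_b below 0.13 m and angle between the z axis of cup_b_in and the z axis of peg_b, either way round below 0.25 rad and linear speed of cup_b below 0.03 m/s)) or ((distance between cup_a_in and peg_b_tip below 0.022 m and z of cup_a_in in the frame of peg_b below 0.13 m and angle between the z axis of cup_a_in and the z axis of peg_b, either way round below 0.25 rad and linear speed of cup_a below 0.03 m/s) and (distance between cup_b_in and peg_a_tip below 0.022 m and z of cup_b_in in the frame of peg_a below 0.13 m and angle between the z axis of cup_b_in and the z axis of peg_a, either way round below 0.25 rad and linear speed of cup_b below 0.03 m/s)))); the robot touches nothing.
It fails at once if the green cup is dropped: it moves faster than 0.6 m/s (a fall of about 2 cm) while the fingers do not hold it (contact force between cup_a and the fingers below 0.05 N and linear speed of cup_a above 0.6 m/s).
It fails at once if the blue cup is dropped: it moves faster than 0.6 m/s (a fall of about 2 cm) while the fingers do not hold it (contact force between cup_b and the fingers below 0.05 N and linear speed of cup_b above 0.6 m/s).
It fails at once if the red cup that already hangs is shifted by more than 25 mm (distance of cup_c_mid from where it was at the start of the episode above 0.025 m).
It fails at once if a bystander is shifted by more than 40 mm (distance of any of water, mug, knife, mushroom_1, mushroom_2, mushroom_3 from where it was at the start of the episode above 0.04 m).
It also fails if it takes over 67 s, if anything falls off the work surface, if the arm or the gripper's body presses on something with over 40 N, if the wrist force passes 120 N, or if a joint passes its speed limit or range.

ROBOT

A 7-joint arm with a two-finger parallel gripper is mounted at the origin on the work surface. World frame = base frame: x ahead of the robot, y to its left, z up, the work surface at z = 0. Lengths are in m, angles in rad, forces in N, time in s.
With the tool pointing down it reaches from about 0.4 to 0.875 m from the base axis. Payload 19.3 kg.
Tool frame: the origin (TCP) lies at the very end of the fingers, on their centre line; the grasp point (between the pads) lies 19 mm behind it; z points along the fingers, y is the line along which they close (so a half turn about z gives the same grasp; the last joint's range is limited). The gripper opens to 85 mm and grips with 20 to 120 N. Pads are 22 mm wide; open, the fingers measure 114 mm over their backs; the gripper's body (76 mm by 85 mm) begins 54 mm behind the grasp point. The pads swing forward as they close: fully open they stand 13 mm farther back than shut.
Start: joints at [-1.178, 0.521, -0.036, 1.599, 0.021, 1.021, -0.113], TCP at [0.279, 0.559, 0.231] pointing down, gripper open.
Joint ranges: [-2.91, 2.91], [-0.3, 2.13], [-1.5, 1.42], [0.17, 2.43], [-1.26, 4.41], [0.16, 1.93], [-2.52, 2.52]. Speed limits (rad/s): [1.89, 1.89, 2.39, 2.39, 3.01, 3.01, 3.01].

INTERFACE

Orientations are given as [roll, pitch, yaw] about the fixed x, y, z axes, in that order (R = Rz(yaw) Ry(pitch) Rx(roll)).
In Python, from workcell import bot gives the robot as it stands. The module is installed in compiled form; this text tells all that it offers.
- The arm moves only by the tool apply_moves, never from a script. Its arguments are lists of equal length, an entry for each row: "claw": the finger opening in m, from 0 to 0.0854; "xyz": the shift along the tool's x, y, z in m, a list of three; "twist": the turn, a rotation vector about the tool's x, y, z in rad, a list of three. A call has 1 to 20 rows; each row shifts and turns the commanded pose from where the row before left it, along the tool's axes as they then stand; what a row does not reach is not made up. A row lasts 1/10 s, in which the tool goes at most 50 mm and 8.59 degrees, less where a joint would pass 70% of its speed; a pose out of reach is approached as far as the arm can. A call with a gripper value outside its range is refused whole. The fingers move at their own pace and stop on an object; "force" is the grip in N (left out, the last holds). Time passes only in rows, so rows that do not move let the fingers close. It gives the time, the measured TCP pose, the force, the opening and the grip force at its end, in the units of the state.
- bot.observe(): the state, without advancing time (a new reading comes with each control period).
- bot.grab_frame(name): name is "scene" or "top"; returns a dict with "img" (400x640x3 uint8, red, green, blue), "vfov" (degrees; the focal length in pixels is half the picture's height over the tangent of half this angle, whatever the lens; pixels are square), "cx", "cy" (the principal point, pixels), "view" (4x4, takes a point from world to camera coordinates). Camera axes: x right, y up, looking along -z (the intrinsics and any distortion apply to the point x, -y, -z); pixel columns grow to the right and rows downward; lengths in m; the calibration is good to about 2 mm. A picture is of the moment at which its call begins. There is no depth.
- bot.job_done(): hands the job in; it is judged then, once.
Trained networks look in the newest picture that a camera, given by its name, has taken for a name from the list of things; names that differ only in an ending like _2 or _b are one class to them, and where a whole thing is asked for, a point or a joint stands for the part that bears it (a point fixed in the world has none). Each returns a list of dicts, best first, with "score" (0 to 1); they miss things now and then, are a little off and sometimes report something else, mostly with a low value. They report only what shows in the picture. A call takes as long as a camera call.
- bot.find_in(camera, query): "position" ([x, y, z] in m, in world coordinates, good to about 4 mm: the middle of the surface that is visible of it).
The state is a dict: "clock": time; "qpos": joint angles; "qd": joint speeds; "joint_efforts": joint torques, N m; "position": TCP position; "tool_rot": TCP orientation; "force": force on the tool from outside, world axes, zero at the start; "moment": the same for the moment, N m; "grip_width": finger opening in m; "finger_force": force on a finger pad.
Only numpy, scipy, OpenCV 4.12 (cv2) and the standard library are available. Lean on these libraries where they do the work, as an engineer would, in place of code of your own. Each camera call takes 0.05 s, during which the arm holds its last target. There are 200 camera calls.

## Working session

There is one attempt and no reset: what is moved stays moved. The work goes in short steps, Python scripts to look and compute and a tool call to move; the robot and the scene stay as the last step left them, time stands still between calls to the robot, and variables do not carry over. Pictures are saved under pics/ and viewed, at most 10 in all, crops included, and the job is handed in when it is done.

Besides the shell and the picture viewer there is one more tool, called after ">>>" as name(argument=value, ...) on one line, values as JSON. apply_moves: Moves the arm, as the interface text tells. Its arguments: {"type":"object","properties":{"claw":{"type":"array"},"xyz":{"type":"array"},"twist":{"type":"array"},"force":{"type":"number"}},"required":["claw","xyz","twist"]}

```bash
mkdir -p pics
cat > h.py <<'E'
import numpy as np, cv2
from workcell import bot
def save(cam,name):
    f=bot.grab_frame(cam); cv2.imwrite('pics/'+name,f['img'][:,:,::-1]); return f
def proj(f,p):
    p=np.atleast_2d(p); V=np.array(f['view']); c=p@V[:3,:3].T+V[:3,3]
    F=200/np.tan(np.radians(f['vfov'])/2)
    return np.c_[f['cx']+F*c[:,0]/-c[:,2], f['cy']+F*c[:,1]/c[:,2]]
E
python3 - <<'E'
from h import *
np.set_printoptions(precision=3,suppress=True)
for c in('scene','top'):
    f=save(c,c+'0.png'); print(c,f['vfov'],f['cx'],f['cy'],[k for k in f]);V=np.array(f['view']);print(-V[:3,:3].T@V[:3,3], V[:3,:3])
    for q in ['cup_a_mid','cup_b_mid','cup_c_mid','peg_a','peg_a_tip','rack','water','mug']:
        print(q,[(np.round(d['position'],3).tolist(),round(d['score'],2)) for d in bot.find_in(c,q)[:4]])
print(bot.observe())
E
```

```text
scene 56.250949865232585 322.22029254782944 197.45778086041727 ['img', 'vfov', 'cx', 'cy', 'view']
[ 1.117 -0.747  0.747] [[ 0.82   0.572 -0.006]
 [-0.342  0.499  0.797]
 [ 0.459 -0.651  0.604]]
cup_a_mid [([0.481, -0.358, 0.078], 0.92)]
cup_b_mid [([0.562, -0.17, 0.073], 0.87)]
cup_c_mid [([0.632, 0.048, 0.134], 0.76), ([0.771, -0.234, 0.056], 0.71)]
peg_a [([0.639, 0.182, 0.112], 0.85), ([0.613, 0.3, 0.11], 0.58), ([0.682, 0.064, 0.074], 0.44)]
peg_a_tip [([0.615, 0.299, 0.116], 0.73)]
rack [([0.622, 0.104, 0.004], 0.78), ([0.564, -0.17, 0.076], 0.23)]
water [([0.817, -0.16, 0.104], 0.66)]
mug [([0.772, -0.233, 0.057], 0.9)]
top 44.99049901810566 310.80222792411416 202.8221361895708 ['img', 'vfov', 'cx', 'cy', 'view']
[ 0.345 -0.054  1.409] [[-0.069 -0.998  0.003]
 [ 0.974 -0.067  0.217]
 [-0.216  0.018  0.976]]
cup_a_mid [([0.46, -0.334, 0.111], 0.7)]
cup_b_mid [([0.541, -0.151, 0.111], 0.65)]
cup_c_mid [([0.614, 0.069, 0.163], 0.57)]
peg_a [([0.611, 0.299, 0.126], 0.74), ([0.63, 0.184, 0.131], 0.53)]
peg_a_tip [([0.608, 0.301, 0.128], 0.69)]
rack [([0.606, 0.204, 0.003], 0.67)]
water [([0.791, -0.14, 0.132], 0.75)]
mug [([0.774, -0.228, 0.039], 0.75), ([0.541, -0.15, 0.11], 0.47)]
{'clock': 0.9, 'qpos': array([-1.178,  0.521, -0.036,  1.6  ,  0.021,  1.021, -0.113]), 'qd': array([ 0.   , -0.001, -0.   , -0.002, -0.   ,  0.001,  0.001]), 'joint_efforts': array([  0.001, -92.684,   1.979, -37.025,   0.018,   0.002,  -0.   ]), 'position': array([0.279, 0.559, 0.231]), 'tool_rot': array([-3.141, -0.   ,  2.679]), 'force': array([ 0.636, -0.18 ,  0.022]), 'moment': array([0.034, 0.008, 0.059]), 'finger_force': 0.0, 'grip_width': 0.08512771855985161}
```

View pics/scene0.png

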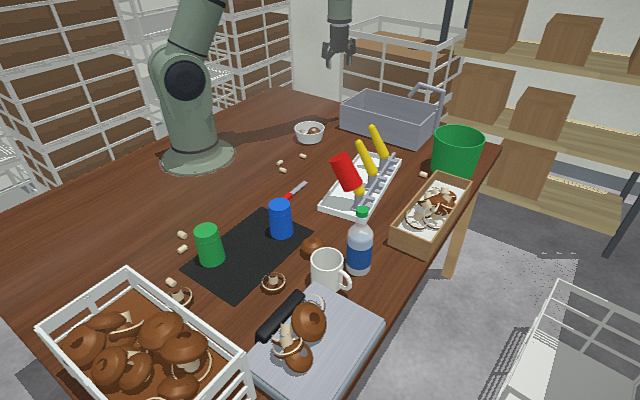

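View pics/top0.png

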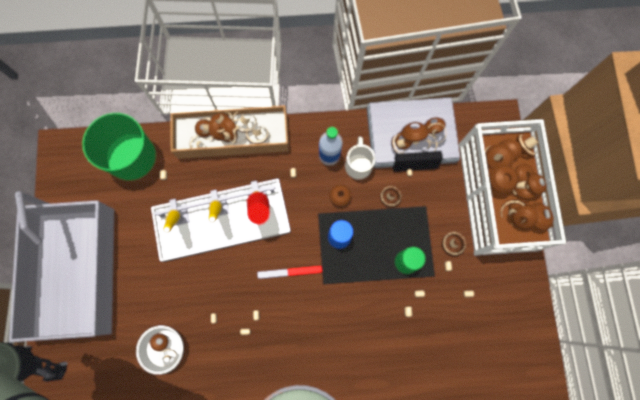

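The scene picture shows the green cup at about (208,245), the blue at (280,218), free pegs at (366,157) and (378,141), and the red cup at (346,172). In the top view the green is at (411,260), the blue at (341,235), the free tips at about (170,222) and (212,213), and the red cup at (258,208). The tips lean towards the robot. Next I'll fit silhouettes for exact poses.

```bash
cat > fit.py <<'E'
from h import *
from scipy.optimize import least_squares
t=np.linspace(0,2*np.pi,40)
def ring(o,R,z,r): return o+(R@np.array([r*np.cos(t),r*np.sin(t),0*t+z])).T
def cone(o,R,L,r0,r1): return np.r_[ring(o,R,0,r0),ring(o,R,L,r1)]
def sil(f,P):
    h=cv2.convexHull(proj(f,P).astype(np.float32)); m=cv2.moments(h)
    return np.array([m['m10'],m['m01']])/m['m00'], m['m00']
def rackR(psi):
    c,s=np.cos(psi),np.sin(psi); Rz=np.array([[c,-s,0],[s,c,0],[0,0,1]])
    a=np.radians(-30); c,s=np.cos(a),np.sin(a)
    return Rz, Rz@np.array([[c,0,s],[0,1,0],[-s,0,c]])
def blobs(img,kind):
    H=cv2.cvtColor(img,cv2.COLOR_RGB2HSV); 
    lo,hi={'g':((50,140,50),(75,255,255)),'b':((105,140,60),(125,255,255)),'y':((20,150,80),(32,255,255))}[kind]
    n,l,s,c=cv2.connectedComponentsWithStats(cv2.inRange(H,np.array(lo),np.array(hi)))
    return [(c[i],s[i,4]) for i in range(1,n) if s[i,4]>40]
E
python3 - <<'E'
from fit import *
np.set_printoptions(precision=4,suppress=True)
F={c:bot.grab_frame(c) for c in('scene','top')}
for k,g in (('g',(.475,-.345)),('b',(.555,-.16))):
    ob={}
    for c,f in F.items():
        p=proj(f,np.r_[g,.06])[0]
        B=blobs(f['img'],k); ob[c]=min(B,key=lambda b:np.hypot(*(b[0]-p)))
    cup=lambda x:cone(np.r_[x,.004],np.eye(3),.105,.034,.030)
    fun=lambda x:np.r_[tuple(sil(F[c],cup(x))[0]-ob[c][0] for c in F)]
    r=least_squares(fun,g); print(k,r.x,r.fun,[(ob[c][1],sil(F[c],cup(r.x))[1]) for c in F])
for c in F: print(c,[(b[0],b[1]) for b in blobs(F[c]['img'],'y')])
# rack fit: free pegs at s=0 and s=1 (120 mm), p = root of the middle peg
def peg(x,s):
    Rz,R=rackR(x[2]); return cone(np.r_[x[:2],.066]+Rz[:,1]*.12*s,R,.12,.018,.012)
ob={c:[] for c in F}
x0=[.67,.19,.12]
for c in F:
    for s in(0,1):
        p=sil(F[c],peg(x0,s))[0]; ob[c].append(min(blobs(F[c]['img'],'y'),key=lambda b:np.hypot(*(b[0]-p))))
fun=lambda x:np.r_[tuple(sil(F[c],peg(x,s))[0]-ob[c][s][0] for c in F for s in(0,1))]
r=least_squares(fun,x0); x=r.x; print(x,r.fun,[(ob[c][s][1],sil(F[c],peg(x,s))[1]) for c in F for s in (0,1)])
Rz,R=rackR(x[2])
for s in(-1,0,1): print('tip',s,np.r_[x[:2],.066]+Rz[:,1]*.12*s+R[:,2]*.12)
for c in F:
    im=F[c]['img'][:,:,::-1].copy()
    for s in(0,1): cv2.polylines(im,[cv2.convexHull(proj(F[c],peg(x,s)).astype(np.float32)).round().astype(int)],1,(255,0,255))
    a=im[100:220,300:430] if c=='scene' else im[170:270,140:300]
    cv2.imwrite(f'pics/fit_{c}.png',cv2.resize(a,None,fx=3,fy=3))
a=cv2.imread('pics/fit_scene.png');b=cv2.imread('pics/fit_top.png')
b=cv2.copyMakeBorder(b,0,60,0,0,0);cv2.imwrite('pics/fit.png',cv2.resize(np.hstack([a,b]),None,fx=.9,fy=.9))
E
```

```text
g [ 0.4638 -0.3412] [-0.8609  0.5085 -1.0547 -0.346 ] [(np.int32(1036), 1093.6639273246983), (np.int32(626), 606.8634898855817)]
b [ 0.5502 -0.1537] [-0.6804  0.5329 -0.6927 -0.0966] [(np.int32(884), 898.2402967696544), (np.int32(595), 536.0085542025045)]
scene [(array([378.306 , 142.5647]), np.int32(317)), (array([365.6667, 157.9536]), np.int32(345)), (array([359.025 , 190.7875]), np.int32(80))]
top [(array([214.6513, 208.5724]), np.int32(152)), (array([171.6765, 218.4706]), np.int32(170))]
[0.659  0.1911 0.1464] [-0.4994  0.2458 -0.5417 -0.5664  0.0794  0.0504 -0.293  -0.5315] [(np.int32(345), 351.53943840623833), (np.int32(317), 310.5707478072727), (np.int32(152), 246.8060566188069), (np.int32(170), 275.3526842596475)]
tip -1 [0.6171 0.0636 0.1699]
tip 0 [0.5996 0.1823 0.1699]
tip 1 [0.5821 0.301  0.1699]
```

View pics/fit.png

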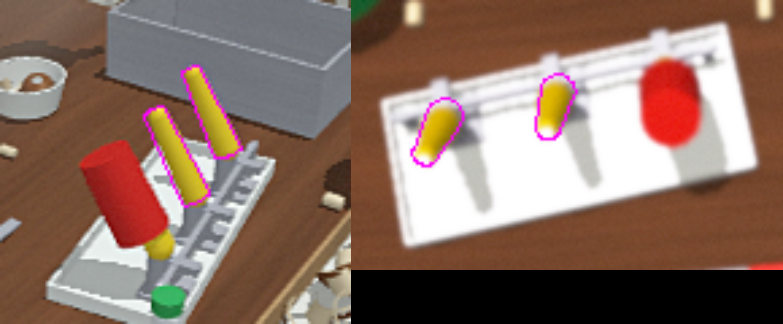

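The outlines match both pegs closely and the residuals are under about 1 px, so the peg poses can be trusted. I'll start the approach to the blue cup.

```bash
cat > plan.py <<'E'
from fit import *
from scipy.spatial.transform import Rotation as Ro
import sys
PSI=.1464; root=np.array([.659,.1911,.066])
Rz,PR=rackR(PSI); Rx=np.diag([1,-1,-1.])
np.set_printoptions(precision=4,suppress=True)
def pose(tilt): return (PR if tilt else Rz)@Rx
def peg_tcp(s,off_x,along,dy=0):  # point in the peg frame
    return root+Rz[:,1]*.12*s+PR@np.array([off_x,dy,along])
def plan(p,tilt):
    o=bot.observe(); R=Ro.from_euler('xyz',o['tool_rot']).as_matrix()
    d=R.T@(np.array(p)-o['position']); w=Ro.from_matrix(R.T@pose(tilt)).as_rotvec()
    print('pos',o['position'],'q',o['qpos'],'t',o['clock'],'F',o['force'],'w',o['grip_width'],o['finger_force'])
    print('to',np.array(p),'shift',d,np.linalg.norm(d),'twist',w,'| world rot R-after shift',pose(tilt).T@(np.array(p)-o['position']))
E
python3 -c "
from plan import *
plan([.5502,-.1537,.2],0)"
```

```text
pos [0.2791 0.5593 0.2313] q [-1.1782  0.5214 -0.0363  1.5995  0.0212  1.0211 -0.1128] t 1.0 F [-0.5846  0.1963 -0.5372] w 0.08539518438137039 0.0
to [ 0.5502 -0.1537  0.2   ] shift [-0.561  -0.5169  0.0313] 0.7634289836366267 twist [ 0.     -0.0001  2.5323] | world rot R-after shift [0.1642 0.7449 0.0313]
```

>>> apply_moves(claw=[0.085,0.085,0.085,0.085,0.085,0.085,0.085,0.085,0.085,0.085,0.085,0.085,0.085,0.085,0.085,0.085,0.085,0.085,0.085,0.085], xyz=[[-0.028,-0.0258,0],[-0.028,-0.0258,0],[-0.028,-0.0258,0],[-0.028,-0.0258,0],[-0.028,-0.0258,0],[-0.028,-0.0258,0],[-0.028,-0.0258,0],[-0.028,-0.0258,0],[-0.028,-0.0258,0],[-0.028,-0.0258,0],[-0.028,-0.0258,0],[-0.028,-0.0258,0],[-0.028,-0.0258,0],[-0.028,-0.0258,0],[-0.028,-0.0258,0],[-0.028,-0.0258,0],[-0.028,-0.0258,0],[-0.028,-0.0258,0],[-0.028,-0.0258,0],[-0.028,-0.0258,0]], twist=[[0,0,0],[0,0,0],[0,0,0],[0,0,0],[0,0,0],[0,0,0],[0,0,0],[0,0,0],[0,0,0],[0,0,0],[0,0,0],[0,0,0],[0,0,0],[0,0,0],[0,0,0],[0,0,0],[0,0,0],[0,0,0],[0,0,0],[0,0,0]])

```text
clock: 3.0
position: [0.5502, -0.154, 0.2314]
tool_rot: [3.141, 0.0, 2.679]
force: [0.3, 0.9, 0.0]
grip_width: 0.0847
finger_force: 0.0
```

>>> apply_moves(claw=[0.085,0.085,0.085,0.085,0.085,0.085,0.085,0.085,0.085,0.085,0.085,0.085,0.085,0.085,0.085,0.085,0.085,0.085,0.085,0.085], xyz=[[0,0,0],[0,0,0],[0,0,0],[0,0,0],[0,0,0],[0,0,0],[0,0,0],[0,0,0],[0,0,0],[0,0,0],[0,0,0],[0,0,0],[0,0,0],[0,0,0],[0,0,0],[0,0,0],[0,0,0],[0,0,0],[0,0,0],[0,0,0]], twist=[[0,0,0.13],[0,0,0.13],[0,0,0.13],[0,0,0.13],[0,0,0.13],[0,0,0.13],[0,0,0.13],[0,0,0.13],[0,0,0.13],[0,0,0.13],[0,0,0.13],[0,0,0.13],[0,0,0.13],[0,0,0.13],[0,0,0.13],[0,0,0.13],[0,0,0.13],[0,0,0.13],[0,0,0.13],[0,0,0.06]])

```text
clock: 5.0
position: [0.5498, -0.1523, 0.2313]
tool_rot: [3.141, 0.0, 0.144]
force: [-0.5, 0.5, -0.1]
grip_width: 0.0853
finger_force: 0.0
```

```bash
python3 -c "
from plan import *
plan([.5502,-.1537,.05],0)"
```

```text
pos [ 0.5498 -0.1523  0.2313] q [-0.414   0.5859  0.8709  1.7769 -0.5176  1.0249 -0.7734] t 5.0 F [-0.4531  0.4511 -0.0843] w 0.08527847140049505 0.0
to [ 0.5502 -0.1537  0.05  ] shift [0.0002 0.0014 0.1813] 0.18127004363348143 twist [ 0.0001  0.     -0.0025] | world rot R-after shift [0.0002 0.0014 0.1813]
```

>>> apply_moves(claw=[0.085,0.085,0.085,0.085,0.085,0.085,0.085,0.085,0.04,0.04,0.04,0.04,0.04,0.04,0.04], xyz=[[0,0.0014,0.03],[0,0,0.035],[0,0,0.035],[0,0,0.03],[0,0,0.025],[0,0,0.016],[0,0,0.01],[0,0,0],[0,0,0],[0,0,0],[0,0,0],[0,0,0],[0,0,0],[0,0,0],[0,0,0]], twist=[[0,0,0],[0,0,0],[0,0,0],[0,0,0],[0,0,0],[0,0,0],[0,0,0],[0,0,0],[0,0,0],[0,0,0],[0,0,0],[0,0,0],[0,0,0],[0,0,0],[0,0,0]], force=30)

```text
clock: 6.5
position: [0.5506, -0.1541, 0.0517]
tool_rot: [3.141, -0.002, 0.149]
force: [-2.4, 0.3, 9.9]
grip_width: 0.0634
finger_force: 30.8
```

>>> apply_moves(claw=[0.04,0.04,0.04,0.04,0.04,0.04,0.04,0.04,0.04], xyz=[[0,0,-0.008],[0,0,-0.02],[0,0,-0.035],[0,0,-0.035],[0,0,-0.035],[0,0,-0.035],[0,0,-0.035],[0,0,-0.02],[0,0,-0.005]], twist=[[0,0,0],[0,0,0],[0,0,0],[0,0,0],[0,0,0],[0,0,0],[0,0,0],[0,0,0],[0,0,0]])

```text
clock: 7.4
position: [0.5505, -0.1542, 0.2812]
tool_rot: [3.141, -0.004, 0.149]
force: [0.6, -0.3, -1.8]
grip_width: 0.0629
finger_force: 33.6
```

```bash
python3 -c "
from plan import *
p=peg_tcp(0,-.005,.2);print(p)
plan(p+[0,0,.04],1)"
```

```text
[0.5558 0.1759 0.2367]
pos [ 0.5505 -0.1542  0.2812] q [-0.4431  0.535   0.918   1.7183 -0.4683  1.1201 -0.8058] t 7.4 F [ 0.6308 -0.3054 -1.7727] w 0.06285159527061 33.584021711758396
to [0.5558 0.1759 0.2767] shift [ 0.0541 -0.3257  0.0045] 0.33020292990403 twist [0.0001 0.5199 0.0024] | world rot R-after shift [ 0.044  -0.3258  0.0306]
```

>>> apply_moves(claw=[0.04,0.04,0.04,0.04,0.04,0.04,0.04,0.04,0.04,0.04,0.04,0.04,0.04,0.04,0.04,0.04,0.04,0.04,0.04], xyz=[[0.0025,-0.015,0],[0.005,-0.03,0],[0.006,-0.035,0.001],[0.006,-0.036,0.001],[0.006,-0.036,0.001],[0.006,-0.036,0.001],[0.006,-0.036,0.0],[0.006,-0.036,0],[0.005,-0.03,0],[0.003,-0.02,0],[0.0025,-0.015,0],[0,0,0],[0,0,0],[0,0,0],[0,0,0],[0,0,0],[0,0,0],[0,0,0],[0,0,0]], twist=[[0,0,0],[0,0,0],[0,0,0],[0,0,0],[0,0,0],[0,0,0],[0,0,0],[0,0,0],[0,0,0],[0,0,0],[0,0,0],[0,0.06,0],[0,0.1,0],[0,0.1,0],[0,0.1,0],[0,0.1,0],[0,0.06,0],[0,0,0],[0,0,0]])

```text
clock: 9.3
position: [0.5552, 0.1755, 0.2745]
tool_rot: [-3.141, -0.519, 0.149]
force: [0.6, -0.2, -0.5]
grip_width: 0.0633
finger_force: 33.6
```

```bash
python3 -c "
from plan import *
plan(peg_tcp(0,-.005,.2),1)
save('scene','s1.png')"
```

```text
pos [0.5552 0.1755 0.2745] q [-1.3366  0.3426  1.0489  2.1332 -0.5248  0.3575 -1.3633] t 9.3 F [ 0.6129 -0.177  -0.4811] w 0.0632727264672384 33.57616151221009
to [0.5558 0.1759 0.2367] shift [-0.0181 -0.0002  0.0331] 0.03775392420199046 twist [-0.0016  0.0051  0.0019] | world rot R-after shift [-0.0183 -0.0002  0.033 ]
```

View pics/s1.png

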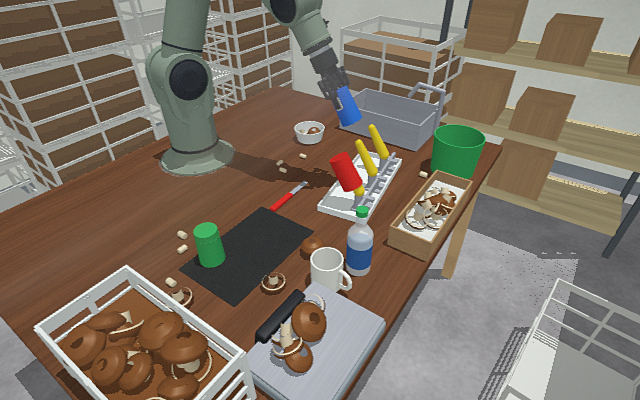

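The blue cup at (348,107) hangs tilted in the gripper, parallel to the red cup at (346,172). Next I'll line it up and insert it most of the way.

>>> apply_moves(claw=[0.04,0.04,0.04,0.04,0.04,0.04,0.04,0.04,0.04,0.04], xyz=[[-0.006,0,0.006],[-0.009,0,0.012],[-0.003,0,0.015],[0,0,0.02],[0,0,0.02],[0,0,0.02],[0,0,0.02],[0,0,0.02],[0,0,0.015],[0,0,0.005]], twist=[[0,0.005,0.002],[0,0,0],[0,0,0],[0,0,0],[0,0,0],[0,0,0],[0,0,0],[0,0,0],[0,0,0],[0,0,0]])

```text
clock: 10.35
position: [0.6153, 0.1864, 0.1461]
tool_rot: [-3.139, -0.51, 0.141]
force: [0.4, 0.2, -1.1]
grip_width: 0.0632
finger_force: 33.6
```

```bash
python3 -c "
from plan import *
plan(peg_tcp(0,-.009,.068),1)"
```

```text
pos [0.6153 0.1864 0.1461] q [-0.8962  0.5828  0.5875  2.0901 -1.2638  0.1628 -0.6761] t 10.35 F [ 0.3917  0.151  -1.1113] w 0.06320477096265607 33.578798955859384
to [0.6177 0.185  0.1204] shift [-0.0107  0.0017  0.0235] 0.025872635256814797 twist [ 0.0003  0.0137 -0.0049] | world rot R-after shift [-0.011   0.0017  0.0234]
```

>>> apply_moves(claw=[0.04,0.04,0.04,0.04], xyz=[[-0.002,0,0],[-0.003,0,0],[-0.003,0,0],[0,0,0]], twist=[[0,-0.02,0],[0,-0.03,0],[0,-0.02,0],[0,0,0]])

```text
clock: 10.75
position: [0.6075, 0.1857, 0.1437]
tool_rot: [-3.14, -0.441, 0.143]
force: [0.8, 0.8, -1.5]
grip_width: 0.0631
finger_force: 33.6
```

```bash
python3 -c "
from plan import *
plan(peg_tcp(0,-.008,.068),1)"
```

```text
pos [0.6075 0.1857 0.1437] q [-0.9893  0.6371  0.7471  2.06   -1.1555  0.319  -0.8   ] t 10.75 F [ 0.7672  0.7752 -1.5327] w 0.06309708482799731 33.59146162401885
to [0.6185 0.1851 0.1209] shift [0.0001 0.0022 0.0252] 0.02530323590761238 twist [-0.      0.0826 -0.0032] | world rot R-after shift [-0.002   0.0022  0.0251]
```

>>> apply_moves(claw=[0.04,0.04,0.04,0.04,0.04], xyz=[[0,0.001,0.006],[0,0.001,0.006],[0,0,0.005],[0,0,0.003],[0,0,0]], twist=[[0,0,0],[0,0,0],[0,0,0],[0,0,0],[0,0,0]])

```text
clock: 11.25
position: [0.6158, 0.1841, 0.1247]
tool_rot: [3.141, -0.44, 0.146]
force: [0.4, 0.1, -0.4]
grip_width: 0.0632
finger_force: 33.6
```

```bash
python3 -c "
from plan import *
plan(peg_tcp(0,-.008,.068),1)"
```

```text
pos [0.6158 0.1841 0.1247] q [-0.9181  0.6542  0.6596  2.0487 -1.1881  0.2735 -0.7579] t 11.25 F [ 0.3826  0.0596 -0.408 ] w 0.06324218347284045 33.59108591306722
to [0.6185 0.1851 0.1209] shift [ 0.0009 -0.0006  0.0047] 0.004779597945395474 twist [ 0.0006  0.0835 -0.0007] | world rot R-after shift [ 0.0005 -0.0006  0.0047]
```

Now slow steps until contact.

>>> apply_moves(claw=[0.04,0.04,0.04,0.04,0.04], xyz=[[0,0,0.0015],[0,0,0.0015],[0,0,0.0015],[0,0,0.001],[0,0,0]], twist=[[0,0,0],[0,0,0],[0,0,0],[0,0,0],[0,0,0]])

```text
clock: 11.75
position: [0.6188, 0.1852, 0.122]
tool_rot: [-3.14, -0.443, 0.145]
force: [-18.9, -1.4, 36.0]
grip_width: 0.0633
finger_force: 37.6
```

Contact force of about 40 N runs along the peg axis, at the depth I expected. I'll ease off and open the fingers slowly.

>>> apply_moves(claw=[0.04,0.04,0.063,0.064,0.065,0.066,0.068,0.07,0.075,0.085,0.085,0.085], xyz=[[0,0,-0.0007],[0,0,0],[0,0,0],[0,0,0],[0,0,0],[0,0,0],[0,0,0],[0,0,0],[0,0,0],[0,0,0],[0,0,0],[0,0,0]], twist=[[0,0,0],[0,0,0],[0,0,0],[0,0,0],[0,0,0],[0,0,0],[0,0,0],[0,0,0],[0,0,0],[0,0,0],[0,0,0],[0,0,0]])

```text
clock: 12.95
position: [0.6177, 0.1848, 0.1208]
tool_rot: [3.141, -0.44, 0.147]
force: [0.0, 0.0, -0.3]
grip_width: 0.0847
finger_force: 0.0
```

```bash
python3 -c "
from plan import *
plan(peg_tcp(0,-.008,.068),1)
save('scene','s2.png')
a=cv2.imread('pics/s2.png')[60:260,230:430];cv2.imwrite('pics/s2c.png',cv2.resize(a,None,fx=2.5,fy=2.5))"
```

```text
pos [0.6177 0.1848 0.1208] q [-0.9038  0.658   0.64    2.0453 -1.1927  0.2627 -0.7519] t 12.95 F [ 0.0302  0.012  -0.2665] w 0.08466534747811484 0.0
to [0.6185 0.1851 0.1209] shift [ 0.0008 -0.0002  0.0002] 0.0008639877363305834 twist [0.0005 0.0832 0.0002] | world rot R-after shift [ 0.0008 -0.0002  0.0003]
```

View pics/s2c.png

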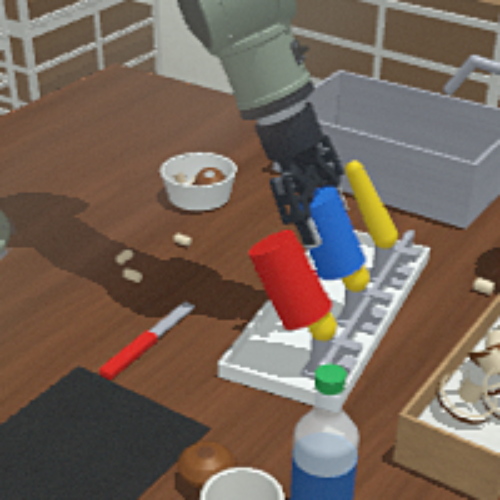

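Blue (crop about (335,235)) is seated on the middle peg. I'll retract along the tool axis.

>>> apply_moves(claw=[0.085,0.085,0.085,0.085,0.085,0.085,0.085,0.085], xyz=[[0,0,-0.006],[0,0,-0.012],[0,0,-0.02],[0,0,-0.025],[0,0,-0.025],[0,0,-0.03],[0,0,-0.03],[0,0,-0.02]], twist=[[0,0,0],[0,0,0],[0,0,0],[0,0,0],[0,0,0],[0,0,0],[0,0,0],[0,0,0]])

```text
clock: 13.8
position: [0.5461, 0.174, 0.2743]
tool_rot: [-3.141, -0.441, 0.145]
force: [0.6, 0.4, 0.2]
grip_width: 0.0851
finger_force: 0.0
```

```bash
cat > check.py <<'E'
from plan import *
def cupfit(kind,s):
    F={c:bot.grab_frame(c) for c in('scene','top')}
    def cone_(x):  # x: in-point offset in peg frame (x,y,along), tilts about peg y, x
        R=PR@Ro.from_euler('yx',[x[3],x[4]]).as_matrix()
        o=root+Rz[:,1]*.12*s+PR@np.array([x[0],x[1],x[2]])
        return cone(o-R[:,2]*.1,R,.105,.034,.030)
    res=[]
    for c,f in F.items():
        H=cv2.cvtColor(f['img'],cv2.COLOR_RGB2HSV)
        lo,hi={'g':((45,100,30),(80,255,255)),'b':((105,100,40),(125,255,255))}[kind]
        n,l,st,ce=cv2.connectedComponentsWithStats(cv2.inRange(H,np.array(lo),np.array(hi)))
        p=proj(f,cone_([-.01,0,.12,0,0]).mean(0))[0]
        i=min((i for i in range(1,n) if st[i,4]>100),key=lambda i:np.hypot(*(ce[i]-p)))
        res.append((f,(l==i).astype(np.uint8)))
    def cost(x):
        e=0
        for f,m in res:
            M=np.zeros(m.shape,np.uint8); cv2.fillConvexPoly(M,cv2.convexHull((proj(f,cone_(x))*16).round().astype(np.int32)),1,shift=4)
            e+=np.sum(M!=m)/m.sum()
        return e+ (x[4]/.5)**2
    from scipy.optimize import differential_evolution as DE
    r=DE(cost,[(-.04,.03),(-.02,.02),(.09,.2),(-.4,.4),(-.2,.2)],seed=1,maxiter=60)
    print('in-point in peg frame',r.x[:3],'tilts',r.x[3:],'cost',r.fun)
E
python3 -c "
from check import *
cupfit('b',0)
plan([.4638,-.3412,.25],0)"
```

```text
in-point in peg frame [-0.0027 -0.0011  0.1237] tilts [0.16   0.0901] cost 0.28028458159878805
pos [0.5465 0.1747 0.2746] q [-1.421   0.4738  1.2612  2.0915 -0.7858  0.5588 -1.1132] t 13.9 F [ 0.601  -0.3433 -0.0805] w 0.08474242049473084 0.0
to [ 0.4638 -0.3412  0.25  ] shift [-0.1525  0.4983 -0.0456] 0.5231091170880849 twist [-0.0011 -0.442   0.0002] | world rot R-after shift [-0.1571  0.4984  0.0246]
```

>>> apply_moves(claw=[0.085,0.085,0.085,0.085,0.085,0.085,0.085,0.085,0.085,0.085,0.085,0.085,0.085,0.085,0.085,0.085,0.085,0.085,0.085,0.085], xyz=[[0,0,0],[0,0,0],[0,0,0],[0,0,0],[-0.005,0.016,0],[-0.01,0.032,0],[-0.012,0.038,0],[-0.012,0.038,0],[-0.012,0.038,0.0],[-0.012,0.038,0.0],[-0.012,0.038,0.005],[-0.012,0.038,0.005],[-0.012,0.038,0.005],[-0.012,0.038,0.005],[-0.012,0.038,0.005],[-0.012,0.038,0],[-0.012,0.038,0],[-0.01,0.032,0],[0,0,0],[0,0,0]], twist=[[0,-0.11,0],[0,-0.11,0],[0,-0.11,0],[0,-0.112,0],[0,0,0],[0,0,0],[0,0,0],[0,0,0],[0,0,0],[0,0,0],[0,0,0],[0,0,0],[0,0,0],[0,0,0],[0,0,0],[0,0,0],[0,0,0],[0,0,0],[0,0,0],[0,0,0]])

```text
clock: 15.9
position: [0.4633, -0.3417, 0.2478]
tool_rot: [3.141, 0.001, 0.144]
force: [0.2, 0.4, 0.0]
grip_width: 0.0851
finger_force: 0.0
```

```bash
python3 -c "
from check import *
cupfit('b',0)
plan([.4638,-.3412,.05],0)"
```

```text
in-point in peg frame [-0.002  -0.0022  0.1246] tilts [0.1621 0.1043] cost 0.268153053447177
pos [ 0.4643 -0.3402  0.2479] q [-0.1114  0.6285  0.9977  1.7467 -0.5868  1.0987 -0.3434] t 16.0 F [-0.2374  0.2864 -0.2819] w 0.08489044697611924 0.0
to [ 0.4638 -0.3412  0.05  ] shift [-0.0003  0.0009  0.1979] 0.19787204302804481 twist [-0.0003  0.0014  0.0007] | world rot R-after shift [-0.0006  0.0009  0.1979]
```

>>> apply_moves(claw=[0.085,0.085,0.085,0.085,0.085,0.085,0.085,0.085,0.04,0.04,0.04,0.04,0.04,0.04,0.04], xyz=[[0,0,0.03],[0,0,0.04],[0,0,0.04],[0,0,0.035],[0,0,0.025],[0,0,0.018],[0,0,0.01],[0,0,0],[0,0,0],[0,0,0],[0,0,0],[0,0,0],[0,0,0],[0,0,0],[0,0,0]], twist=[[0,0,0],[0,0,0],[0,0,0],[0,0,0],[0,0,0],[0,0,0],[0,0,0],[0,0,0],[0,0,0],[0,0,0],[0,0,0],[0,0,0],[0,0,0],[0,0,0],[0,0,0]], force=30)

```text
clock: 17.5
position: [0.4644, -0.3414, 0.0516]
tool_rot: [3.141, -0.0, 0.147]
force: [-1.3, 2.7, 10.1]
grip_width: 0.0619
finger_force: 28.9
```

>>> apply_moves(claw=[0.04,0.04,0.04,0.04,0.04,0.04,0.04,0.04,0.04], xyz=[[0,0,-0.008],[0,0,-0.02],[0,0,-0.035],[0,0,-0.035],[0,0,-0.035],[0,0,-0.035],[0,0,-0.035],[0,0,-0.02],[0,0,-0.01]], twist=[[0,0,0],[0,0,0],[0,0,0],[0,0,0],[0,0,0],[0,0,0],[0,0,0],[0,0,0],[0,0,0]])

```text
clock: 18.4
position: [0.4643, -0.3415, 0.2857]
tool_rot: [3.14, -0.001, 0.146]
force: [-0.2, -0.6, -0.8]
grip_width: 0.062
finger_force: 31.4
```

```bash
python3 -c "
from plan import *
p=peg_tcp(1,-.005,.2);print(p)
plan(p+[0,0,.04],1)"
```

```text
[0.5383 0.2946 0.2367]
pos [ 0.4643 -0.3415  0.2857] q [-0.1325  0.5923  1.0351  1.701  -0.5485  1.1679 -0.3734] t 18.4 F [-0.1619 -0.6433 -0.8209] w 0.06196159485668667 31.444658279651776
to [0.5383 0.2946 0.2767] shift [ 0.1658 -0.6186  0.008 ] 0.640455189448909 twist [0.0019 0.5228 0.0001] | world rot R-after shift [ 0.1392 -0.6185  0.0908]
```

>>> apply_moves(claw=[0.04,0.04,0.04,0.04,0.04,0.04,0.04,0.04,0.04,0.04,0.04,0.04,0.04,0.04,0.04,0.04,0.04,0.04,0.04], xyz=[[0.004,-0.015,0],[0.008,-0.03,0],[0.01,-0.0376,0],[0.01,-0.0376,0],[0.01,-0.0376,0],[0.01,-0.0376,0],[0.01,-0.0376,0],[0.01,-0.0376,0],[0.01,-0.0376,0],[0.01,-0.0376,0],[0.01,-0.0376,0],[0.01,-0.0376,0],[0.01,-0.0376,0],[0.01,-0.0376,0.002],[0.01,-0.0376,0.002],[0.01,-0.0376,0.002],[0.008,-0.03,0.002],[0.005,-0.016,0],[0,0,0]], twist=[[0,0,0],[0,0,0],[0,0,0],[0,0,0],[0,0,0],[0,0,0],[0,0,0],[0,0,0],[0,0,0],[0,0,0],[0,0,0],[0,0,0],[0,0,0],[0,0,0],[0,0,0],[0,0,0],[0,0,0],[0,0,0],[0,0,0]])

```text
clock: 20.3
position: [0.5371, 0.2954, 0.274]
tool_rot: [3.14, 0.002, 0.149]
force: [-0.4, -0.6, -1.3]
grip_width: 0.0619
finger_force: 31.4
```

>>> apply_moves(claw=[0.04,0.04,0.04,0.04,0.04,0.04], xyz=[[0,0,0],[0,0,0],[0,0,0],[0,0,0],[0,0,0],[0,0,0]], twist=[[0,0.06,0],[0,0.11,0],[0,0.11,0],[0,0.1,0],[0,0.06,0],[0,0,0]])

```text
clock: 20.9
position: [0.5359, 0.2924, 0.2741]
tool_rot: [3.141, -0.438, 0.146]
force: [0.3, 0.3, -0.8]
grip_width: 0.0621
finger_force: 31.4
```

```bash
python3 -c "
from plan import *
plan(peg_tcp(1,-.005,.2),1)
o=bot.observe(); R=Ro.from_euler('xyz',o['tool_rot']).as_matrix()
f=save('scene','s3.png'); g=save('top','t3.png')
outs=[]
for F,n in((f,'s3'),(g,'t3')):
    im=cv2.imread('pics/'+n+'.png')
    C=cone(o['position']+R[:,2]*.0477,R@Rx,.105,.034,.03)
    h=proj(F,C); cv2.polylines(im,[cv2.convexHull(h.astype(np.float32)).round().astype(int)],1,(255,0,255))
    c=h.mean(0).astype(int); outs.append(cv2.resize(im[max(c[1]-45,0):c[1]+75,max(c[0]-60,0):c[0]+60][:115,:115],(400,400)))
cv2.imwrite('pics/c3.png',np.hstack(outs))
"
```

```text
pos [0.5359 0.2924 0.2741] q [-1.5798  0.6161  1.2796  1.9856 -0.7949  0.6394 -1.3379] t 20.9 F [ 0.3134  0.3428 -0.7767] w 0.06207123132432245 31.43230158893857
to [0.5383 0.2946 0.2367] shift [-0.0135 -0.0018  0.035 ] 0.03755002387632314 twist [ 0.0004  0.086  -0.0006] | world rot R-after shift [-0.0164 -0.0018  0.0337]
```

View pics/c3.png

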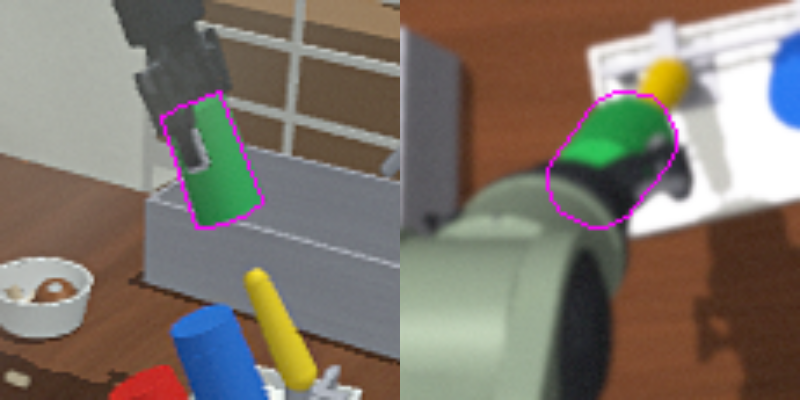

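The green cup in the hand matches the model outline to within about 3 mm in both views, lined up above the left peg. I'll insert it.

>>> apply_moves(claw=[0.04,0.04,0.04,0.04,0.04,0.04,0.04,0.04,0.04,0.04,0.04,0.04], xyz=[[-0.004,-0.001,0.007],[-0.005,-0.001,0.014],[-0.0045,0,0.014],[0.001,0,0.012],[0.001,0,0.015],[0.001,0,0.015],[0.001,0,0.015],[0.001,0,0.015],[0.001,0,0.015],[0.001,0,0.015],[0.0005,0,0.01],[0,0,0]], twist=[[0,0,0],[0,0,0],[0,0,0],[0,0,0],[0,0,0],[0,0,0],[0,0,0],[0,0,0],[0,0,0],[0,0,0],[0,0,0],[0,0,0]])

```text
clock: 22.2
position: [0.5939, 0.303, 0.1378]
tool_rot: [3.14, -0.437, 0.146]
force: [-1.0, -0.8, -0.1]
grip_width: 0.0621
finger_force: 31.4
```

```bash
python3 -c "
from plan import *
plan(peg_tcp(1,-.008,.068),1)"
```

```text
pos [0.5939 0.303  0.1378] q [-1.2412  0.7537  0.8604  1.9644 -1.0523  0.3907 -1.1311] t 22.2 F [-0.9614 -0.7636 -0.0709] w 0.062137516862174266 31.421314671461005
to [0.601  0.3038 0.1209] shift [-0.0007  0.0002  0.0184] 0.018373795069077985 twist [ 0.0016  0.0867 -0.0007] | world rot R-after shift [-0.0023  0.0002  0.0182]
```

>>> apply_moves(claw=[0.04,0.04,0.04,0.04,0.04,0.04,0.04], xyz=[[-0.001,0,0.002],[-0.002,0,0.003],[-0.001,0,0.004],[0,0,0.003],[0,0,0.002],[0,0,0.001],[0,0,0]], twist=[[0,0.02,0],[0,0.02,0],[0,0.02,0],[0,0,0],[0,0,0],[0,0,0],[0,0,0]])

```text
clock: 22.9
position: [0.597, 0.3043, 0.124]
tool_rot: [3.141, -0.498, 0.147]
force: [-0.4, 0.7, -0.8]
grip_width: 0.0624
finger_force: 31.4
```

```bash
python3 -c "
from plan import *
plan(peg_tcp(1,-.010,.068),1)"
```

```text
pos [0.597  0.3043 0.124 ] q [-1.1901  0.7281  0.7379  2.0069 -1.1481  0.2298 -1.0344] t 22.9 F [-0.3982  0.6774 -0.7807] w 0.06241002255541038 31.435227919137105
to [0.5993 0.3036 0.1199] shift [-0.0001  0.0011  0.0047] 0.004792145577489576 twist [0.0006 0.0252 0.0002] | world rot R-after shift [-0.0002  0.0011  0.0047]
```

>>> apply_moves(claw=[0.04,0.04,0.04,0.04,0.04,0.04], xyz=[[0,0.0005,0.0015],[0,0,0.001],[0,0,0.001],[0,0,0.0008],[0,0,0],[0,0,0]], twist=[[0,0,0],[0,0,0],[0,0,0],[0,0,0],[0,0,0],[0,0,0]])

```text
clock: 23.5
position: [0.5992, 0.3046, 0.1218]
tool_rot: [-3.14, -0.5, 0.146]
force: [-22.2, -3.4, 36.3]
grip_width: 0.062
finger_force: 27.3
```

Green is seated on its tip. I'll ease off and release.

>>> apply_moves(claw=[0.04,0.04,0.062,0.063,0.064,0.065,0.067,0.07,0.075,0.085,0.085,0.085], xyz=[[0,0,-0.0007],[0,0,0],[0,0,0],[0,0,0],[0,0,0],[0,0,0],[0,0,0],[0,0,0],[0,0,0],[0,0,0],[0,0,0],[0,0,0]], twist=[[0,0,0],[0,0,0],[0,0,0],[0,0,0],[0,0,0],[0,0,0],[0,0,0],[0,0,0],[0,0,0],[0,0,0],[0,0,0],[0,0,0]])

```text
clock: 24.7
position: [0.5985, 0.3041, 0.1207]
tool_rot: [3.141, -0.498, 0.147]
force: [-0.4, 0.5, 0.6]
grip_width: 0.085
finger_force: 0.0
```

>>> apply_moves(claw=[0.085,0.085,0.085,0.085,0.085,0.085,0.085,0.085,0.085,0.085,0.085,0.085], xyz=[[0,0,-0.006],[0,0,-0.012],[0,0,-0.02],[0,0,-0.025],[0,0,-0.025],[0,0,-0.03],[0,0,-0.03],[-0.01,0,-0.03],[-0.02,0,-0.03],[-0.02,0,-0.03],[-0.02,0,-0.01],[0,0,0]], twist=[[0,0,0],[0,0,0],[0,0,0],[0,0,0],[0,0,0],[0,0,0],[0,0,0],[0,0,0],[0,0,0],[0,0,0],[0,0,0],[0,0,0]])

```text
clock: 25.9
position: [0.4366, 0.2796, 0.2952]
tool_rot: [3.139, -0.485, 0.143]
force: [-0.2, 0.1, 0.5]
grip_width: 0.0852
finger_force: 0.0
```

```bash
python3 -c "
from check import *
cupfit('g',1); cupfit('b',0)
o=bot.observe(); print(o['position'],o['qpos'])
save('scene','s4.png');save('top','t4.png')
a=cv2.imread('pics/s4.png')[100:220,300:430];b=cv2.imread('pics/t4.png')[160:280,140:300]
cv2.imwrite('pics/c4.png',cv2.resize(np.hstack([a,b]),None,fx=2.7,fy=2.7))"
```

```text
in-point in peg frame [-0.0068 -0.0005  0.1229] tilts [0.1409 0.1016] cost 0.36656094683197166
in-point in peg frame [-0.0009 -0.0024  0.1262] tilts [0.1701 0.1039] cost 0.2657865265724525
[0.4389 0.2796 0.2957] [-1.9989  0.3676  1.4216  2.1788 -0.2646  0.4819 -1.8889]
```

View pics/c4.png

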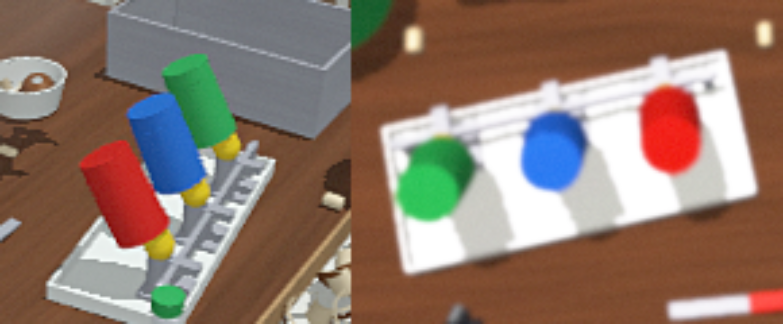

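Both cups hang with peg roots showing under them: crop green (200,100), blue (167,145) and red (122,195), nearly parallel. The fit ignores occlusion by neighbouring cups, so I'll repeat it with occluded pixels masked, using the red cup as reference.

```bash
cat > chk2.py <<'E'
from plan import *
from scipy.optimize import differential_evolution as DE
F=[bot.grab_frame(c) for c in('scene','top')]
def masks(img):
    H=cv2.cvtColor(img,cv2.COLOR_RGB2HSV).astype(int); h,s,v=H[...,0],H[...,1],H[...,2]; S=(s>140)&(v>40)
    return {'g':S&(h>45)&(h<80),'b':S&(h>100)&(h<125),'r':S&((h<6)|(h>174))}
MS=[masks(f['img']) for f in F]
def fit(k,s):
    def C(x):
        R=PR@Ro.from_euler('yx',[x[3],x[4]]).as_matrix(); o=root+Rz[:,1]*.12*s+PR@x[:3]
        return cone(o-R[:,2]*.1,R,.105,.034,.030)
    D=[]
    for f,M in zip(F,MS):
        w=np.zeros(M[k].shape,np.uint8); c=proj(f,C(np.array([-.012,0,.12,0,0]))).mean(0).astype(int)
        w[c[1]-32:c[1]+32,c[0]-32:c[0]+32]=1
        for j in M:
            if j!=k: w[cv2.dilate(M[j].astype(np.uint8),np.ones((3,3)))>0]=0
        D.append((f,(M[k]*w).astype(np.uint8),w))
    def cost(x):
        e=0
        for f,m,w in D:
            A=np.zeros(m.shape,np.uint8); cv2.fillConvexPoly(A,cv2.convexHull((proj(f,C(x))*16).round().astype(np.int32)),1,shift=4)
            e+=np.sum((A*w)!=m)/m.sum()
        return e
    r=DE(cost,[(-.04,.03),(-.02,.02),(.09,.2),(-.4,.4),(-.3,.3)],seed=1,maxiter=80)
    print(k,'in',r.x[:3],'tilts',r.x[3:],'cost',r.fun)
for k,s in (('r',-1),('b',0),('g',1)): fit(k,s)
E
python3 chk2.py
```

```text
r in [-0.0091  0.0017  0.1249] tilts [0.1082 0.0501] cost 0.2692356667621685
b in [-0.0002 -0.0025  0.1234] tilts [0.2115 0.1236] cost 0.22509624854508012
g in [-0.0059 -0.0033  0.121 ] tilts [0.1838 0.1464] cost 0.2191813858695652
```

```bash
python3 -c "
from h import *
print(bot.job_done())"
```

```text
the job is handed in; nothing more can be done
None
```

I hung the blue cup on the middle peg and the green cup on the left peg, each pressed down until its closed end met the peg tip, and handed the job in at about 26 s. The camera fits read up to about 0.24 rad of tilt against the 0.25 limit, but by the peg clearance it should be about 0.13 or less; the hand-in returned no verdict.

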